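# Ribbon change-over on the pay-off stand

### The arm

A 6-joint arm with a two-finger parallel gripper is mounted at the origin on a cart in front of the work surface, level with it; the furniture and walls round the work are solid. World frame = base frame: x ahead of the robot, y to its left, z up, the work surface at z = 0. Lengths are in m, angles in rad, forces in N, time in s.
With the tool pointing down it reaches from about 0.425 to 0.95 m from the base axis. Payload 3.5 kg.
Tool frame: the origin (TCP) lies at the very end of the fingers, on their centre line; the grasp point (between the pads) lies 19 mm behind it (ctrl.grip_point_offset is the distance from the TCP to the grasp point, in m); z points along the fingers, y is the line along which they close (so a half turn about z gives the same grasp; the last joint's range is limited). The gripper opens to 85 mm and grips with 20 to 120 N. Pads are 22 mm wide; open, the fingers measure 114 mm over their backs; the gripper's body (76 mm by 85 mm) begins 54 mm behind the grasp point. The pads swing forward as they close: fully open they stand 13 mm farther back than shut.
Start: joints at [-1.315, 0.286, 1.577, -0, 1.279, -0.15], TCP at [0.266, -0.62, 0.231] pointing down, gripper open.
Joint ranges: [-2.77, 2.77], [-0.9, 2.22], [0.21, 2.48], [-1.53, 4.67], [0.24, 2.81], [-2.84, 2.84]. Speed limits (rad/s): [2.79, 2.79, 3.14, 3.14, 3.14, 3.14].

### API

Orientations are given as a unit quaternion [x, y, z, w].
In Python, from plant import ctrl gives the robot as it stands. The module is installed in compiled form; this text tells all that it offers.
- The arm moves only by the shell command python3 -m pendant 'ROWS' [OPENING] [FORCE]. ROWS is JSON, a list of rows, each an object of numbers: "dx", "dy", "dz": the shift along the tool's x, y, z in cm; "twist": the turn about the tool's z in degrees. A call has 1 to 10 rows; each row is the pose to reach, as a shift and turn from the pose commanded when the call began, along the tool's axes at that moment; what a row does not reach only later rows make up. A row lasts 1/8 s, in which the tool goes at most 62.5 mm and 10.7 degrees, less where a joint would pass 70% of its speed; a pose out of reach is approached as far as the arm can. A call with a gripper value outside its range is refused whole. OPENING is the opening in per cent of the stroke, from 0 (shut) to 100 (fully open), set as the call begins (- or left out, the last holds). The fingers move at their own pace and stop on an object; FORCE is the grip in N (left out, the last holds). Time passes only in rows, so rows that repeat a pose let the fingers close. It gives the time, the measured TCP pose, the force, the opening and the grip force at its end, in the units of the state.
- ctrl.get_state(): the state, without advancing time (a new reading comes with each control period).
- ctrl.read_camera(name): name is "scene" or "top"; returns a dict with "img" (400x640x3 uint8, red, green, blue), "depth" (400x640 float32, m along the optical axis (not along the pixel's ray), 0 where there is no reading), "camera_matrix" (3x3 intrinsics, pixels), "xyz" and "rotation" of the camera in the world. Camera axes: x right, y up, looking along -z (the intrinsics and any distortion apply to the point x, -y, -z); pixel columns grow to the right and rows downward; lengths in m; the calibration is good to about 2 mm. A picture is of the moment at which its call begins.
- ctrl.sign_off(): hands the job in; it is judged then, once.
The state is a dict: "time": time; "qpos": joint angles; "dq": joint speeds; "joint_efforts": joint torques, N m; "eef_pos": TCP position; "tcp_rot": TCP orientation; "contact_force": force on the tool from outside, world axes, zero at the start; "wrist_torque": the same for the moment, N m; "opening": opening from 0.0 (shut) to 1.0 (fully open); "finger_force": force on a finger pad.
Only numpy, scipy, OpenCV 4.12 (cv2) and the standard library are available. Lean on these libraries where they do the work, as an engineer would, in place of code of your own. Each camera call takes 0.05 s, during which the arm holds its last target. There are 200 camera calls.

### The job

Change over the solder-ribbon stand: pull off the press-on caps as needed, take the spent (bare) spool off its spindle and leave it in the grey tray, and mount every full spool, upright, fully down on a spindle of its own. Finish with a cap snapped fully home on all three spindles, whether or not they carry a spool. Never tip a full spool over, since its ribbon would spring loose, and leave the filter frame and the hex key lying behind the work alone.

Things in the scene. Friction and masses are not known exactly. Their poses are not given: they have to be found in the camera images.
- stand: ribbon pay-off stand, fixed: aluminium plate 280 x 84 x 12 mm on the trolley with three upright steel spindles in a row along its own x axis, 90 mm apart, and two guide rollers 41 mm high at its +x end, 49 mm beyond spindle 3. Origin: under the axis of the middle spindle. Its row of spindles points roughly away from the robot.
- spindle_1_seat (a point): spindle 1 (nearest the robot): point on its axis where a spool's underside rests, 14 mm above the trolley top on a 54 mm felt pad. Spindle 22 mm thick for 44 mm above this point, then a 16 mm neck to a coned tip 70 mm above it; two sprung balls in the neck, at 58 mm, stand out to 22 mm across. A cap that is fully home has its centre 63 mm above this point
- cap_1_mid (a point): centre of a retaining cap: bare aluminium ribbed knob 38 mm across, 30 mm high, open below, bore 17.8 mm, 22 mm deep. The spindle's sprung balls snap into its groove: about 7 N pulls it straight up off, about 10 N presses it home; merely set down on the balls it stands 14 mm too high. At the start it is home on spindle 1; any cap fits any spindle
- full_1_mid (a point): centre (half-way up) of a full ribbon spool: white plastic, 62 mm across the flanges, 46 mm high, bore 25 mm, ribbon wound nearly to the rims; 0.2 to 0.45 kg; at the start it stands upright on the trolley top. None if this one is absent in this run
- spent_1_mid (a point): centre (half-way up) of a spent spool: the same plastic spool but bare, a 34 mm barrel between two 62 mm flanges 4 mm thick, 46 mm high; 40 g. If present it sits at the start on spindle 1 under the cap. None if absent in this run
- spindle_2_seat (a point): spindle 2 (middle): point on its axis where a spool's underside rests, 14 mm above the trolley top on a 54 mm felt pad. Spindle 22 mm thick for 44 mm above this point, then a 16 mm neck to a coned tip 70 mm above it; two sprung balls in the neck, at 58 mm, stand out to 22 mm across. A cap that is fully home has its centre 63 mm above this point
- cap_2_mid (a point): centre of a retaining cap: bare aluminium ribbed knob 38 mm across, 30 mm high, open below, bore 17.8 mm, 22 mm deep. The spindle's sprung balls snap into its groove: about 7 N pulls it straight up off, about 10 N presses it home; merely set down on the balls it stands 14 mm too high. At the start it is home on spindle 2; any cap fits any spindle
- full_2_mid (a point): centre (half-way up) of a full ribbon spool: white plastic, 62 mm across the flanges, 46 mm high, bore 25 mm, ribbon wound nearly to the rims; 0.2 to 0.45 kg; at the start it stands upright on the trolley top. None if this one is absent in this run
- spent_2_mid (a point): centre (half-way up) of a spent spool: the same plastic spool but bare, a 34 mm barrel between two 62 mm flanges 4 mm thick, 46 mm high; 40 g. If present it sits at the start on spindle 2 under the cap. None if absent in this run
- spindle_3_seat (a point): spindle 3 (farthest): point on its axis where a spool's underside rests, 14 mm above the trolley top on a 54 mm felt pad. Spindle 22 mm thick for 44 mm above this point, then a 16 mm neck to a coned tip 70 mm above it; two sprung balls in the neck, at 58 mm, stand out to 22 mm across. A cap that is fully home has its centre 63 mm above this point
- cap_3_mid (a point): centre of a retaining cap: bare aluminium ribbed knob 38 mm across, 30 mm high, open below, bore 17.8 mm, 22 mm deep. The spindle's sprung balls snap into its groove: about 7 N pulls it straight up off, about 10 N presses it home; merely set down on the balls it stands 14 mm too high. At the start it is home on spindle 3; any cap fits any spindle
- full_3_mid (a point): centre (half-way up) of a full ribbon spool: white plastic, 62 mm across the flanges, 46 mm high, bore 25 mm, ribbon wound nearly to the rims; 0.2 to 0.45 kg; at the start it stands upright on the trolley top. None if this one is absent in this run
- spent_3_mid (a point): centre (half-way up) of a spent spool: the same plastic spool but bare, a 34 mm barrel between two 62 mm flanges 4 mm thick, 46 mm high; 40 g. If present it sits at the start on spindle 3 under the cap. None if absent in this run
- tray_floor (a point): grey square tray for spent spools, fixed, 114 x 114 mm outside, 22 mm high, walls 3 mm: centre of its inner floor, 3 mm above the trolley top
- filter: bystander: square black optical filter frame 50 x 50 x 9 mm lying flat near the far edge; origin at the centre underneath
- hex_key: bystander: L-shaped hex key 30 x 87 x 5 mm near the far edge; origin at the centre underneath
Things that resemble listed ones, but are neither listed nor needed, are in the scene too. What is shaped like the part that bears cap_3_mid but pink or yellow is not meant.

How it is judged:
At the end, for the whole second after the job is handed in: Each full spool is upright on a spindle (axis within 6 mm, within 4 mm of fully down, tilt under 0.1 rad). Each cap is on a spindle, within 3 mm of fully home and 5 mm of the axis. The spent spool is in the tray, its centre within 40 mm of the tray's centre on both axes (((horizontal distance between full_1_mid and spindle_1_seat below 0.006 m and z of full_1_mid in the frame of spindle_1_seat below 0.027 m and angle between full_1_mid's own z axis and vertical below 0.1 rad) or (horizontal distance between full_1_mid and spindle_2_seat below 0.006 m and z of full_1_mid in the frame of spindle_2_seat below 0.027 m and angle between full_1_mid's own z axis and vertical below 0.1 rad) or (horizontal distance between full_1_mid and spindle_3_seat below 0.006 m and z of full_1_mid in the frame of spindle_3_seat below 0.027 m and angle between full_1_mid's own z axis and vertical below 0.1 rad)) and ((horizontal distance between full_2_mid and spindle_1_seat below 0.006 m and z of full_2_mid in the frame of spindle_1_seat below 0.027 m and angle between full_2_mid's own z axis and vertical below 0.1 rad) or (horizontal distance between full_2_mid and spindle_2_seat below 0.006 m and z of full_2_mid in the frame of spindle_2_seat below 0.027 m and angle between full_2_mid's own z axis and vertical below 0.1 rad) or (horizontal distance between full_2_mid and spindle_3_seat below 0.006 m and z of full_2_mid in the frame of spindle_3_seat below 0.027 m and angle between full_2_mid's own z axis and vertical below 0.1 rad)) and ((horizontal distance between full_3_mid and spindle_1_seat below 0.006 m and z of full_3_mid in the frame of spindle_1_seat below 0.027 m and angle between full_3_mid's own z axis and vertical below 0.1 rad) or (horizontal distance between full_3_mid and spindle_2_seat below 0.006 m and z of full_3_mid in the frame of spindle_2_seat below 0.027 m and angle between full_3_mid's own z axis and vertical below 0.1 rad) or (horizontal distance between full_3_mid and spindle_3_seat below 0.006 m and z of full_3_mid in the frame of spindle_3_seat below 0.027 m and angle between full_3_mid's own z axis and vertical below 0.1 rad)) and ((horizontal distance between cap_1_mid and spindle_1_seat below 0.005 m and z of cap_1_mid in the frame of spindle_1_seat below 0.066 m and angle between cap_1_mid's own z axis and vertical below 0.15 rad) or (horizontal distance between cap_1_mid and spindle_2_seat below 0.005 m and z of cap_1_mid in the frame of spindle_2_seat below 0.066 m and angle between cap_1_mid's own z axis and vertical below 0.15 rad) or (horizontal distance between cap_1_mid and spindle_3_seat below 0.005 m and z of cap_1_mid in the frame of spindle_3_seat below 0.066 m and angle between cap_1_mid's own z axis and vertical below 0.15 rad)) and ((horizontal distance between cap_2_mid and spindle_1_seat below 0.005 m and z of cap_2_mid in the frame of spindle_1_seat below 0.066 m and angle between cap_2_mid's own z axis and vertical below 0.15 rad) or (horizontal distance between cap_2_mid and spindle_2_seat below 0.005 m and z of cap_2_mid in the frame of spindle_2_seat below 0.066 m and angle between cap_2_mid's own z axis and vertical below 0.15 rad) or (horizontal distance between cap_2_mid and spindle_3_seat below 0.005 m and z of cap_2_mid in the frame of spindle_3_seat below 0.066 m and angle between cap_2_mid's own z axis and vertical below 0.15 rad)) and ((horizontal distance between cap_3_mid and spindle_1_seat below 0.005 m and z of cap_3_mid in the frame of spindle_1_seat below 0.066 m and angle between cap_3_mid's own z axis and vertical below 0.15 rad) or (horizontal distance between cap_3_mid and spindle_2_seat below 0.005 m and z of cap_3_mid in the frame of spindle_2_seat below 0.066 m and angle between cap_3_mid's own z axis and vertical below 0.15 rad) or (horizontal distance between cap_3_mid and spindle_3_seat below 0.005 m and z of cap_3_mid in the frame of spindle_3_seat below 0.066 m and angle between cap_3_mid's own z axis and vertical below 0.15 rad)) and x of spent_1_mid in the frame of tray_floor between -0.04 and 0.04 m and y of spent_1_mid in the frame of tray_floor between -0.04 and 0.04 m and z of each of spent_1_mid, spent_2_mid, spent_3_mid in the frame of tray_floor below 0.04 m and x of spent_2_mid in the frame of tray_floor between -0.04 and 0.04 m and y of spent_2_mid in the frame of tray_floor between -0.04 and 0.04 m and x of spent_3_mid in the frame of tray_floor between -0.04 and 0.04 m and y of spent_3_mid in the frame of tray_floor between -0.04 and 0.04 m); the robot touches nothing.
It fails at once if a full spool is tipped over (angle between any of full_1_mid, full_2_mid, full_3_mid's own z axis and vertical above 0.7 rad).
It fails at once if the filter frame or the hex key is displaced by more than 30 mm (distance of any of filter, hex_key from where it was at the start of the episode above 0.03 m).
Of full_1, full_2, full_3 only 2 to 3 are there at a start; the rules pass over those that are not, and their reading is None.
Of spent_1, spent_2, spent_3 only 1 to 1 are there at a start; the rules pass over those that are not, and their reading is None.
At some moment in a run one of full_1, full_2, full_3 may be knocked a few centimetres aside while the robot is not near it.
It also fails if it takes over 210 s, if anything falls off the work surface, if the arm or the gripper's body presses on something with over 40 N, if the wrist force passes 120 N, or if a joint passes its speed limit or range.

## Working session

There is one attempt and no reset: what is moved stays moved. The work goes in short steps, Python scripts to look and compute and a shell command to move; the robot and the scene stay as the last step left them, time stands still between calls to the robot, and variables do not carry over. Pictures are saved under pics/ and viewed, at most 14 in all, crops included, and the job is handed in when it is done.

```bash
mkdir -p pics; cat > h.py <<'E'
import numpy as np, cv2
from plant import ctrl
def cam(n,save=None):
    c=ctrl.read_camera(n)
    if save: cv2.imwrite(f'pics/{save}.png',cv2.cvtColor(c['img'],cv2.COLOR_RGB2BGR))
    return c
def cloud(c):
    d=c['depth']; K=np.array(c['camera_matrix']); v,u=np.mgrid[:d.shape[0],:d.shape[1]]
    p=np.stack([(u-K[0,2])/K[0,0]*d,-(v-K[1,2])/K[1,1]*d,-d],-1)
    R=np.array(c['rotation']); 
    w=p@R.T+np.array(c['xyz']); w[d==0]=np.nan
    return w
E
python3 - <<'E'
from h import *
for n in('scene','top'):
    c=cam(n,n+'0'); print(n,c['camera_matrix'],c['xyz'],c['rotation'],[k for k in c]); np.save(n+'0.npy',cloud(c))
print(ctrl.get_state(), ctrl.grip_point_offset)
E
```

```text
scene [[449.9779979    0.         323.08569641]
 [  0.         449.9779979  205.18803469]
 [  0.           0.           1.        ]] [1.08158049 0.44873218 0.64375801] [0.16687928 0.41411668 0.83113997 0.33145894] ['img', 'depth', 'camera_matrix', 'xyz', 'rotation']Traceback (most recent call last):
  File "<stdin>", line 3, in <module>
  File "h.py", line 11, in cloud
    w=p@R.T+np.array(c['xyz']); w[d==0]=np.nan
      ~^~~~
ValueError: matmul: Input operand 1 has a mismatch in its core dimension 0, with gufunc signature (n?,k),(k,m?)->(n?,m?) (size 4 is different from 3)
```

View pics/scene0.png

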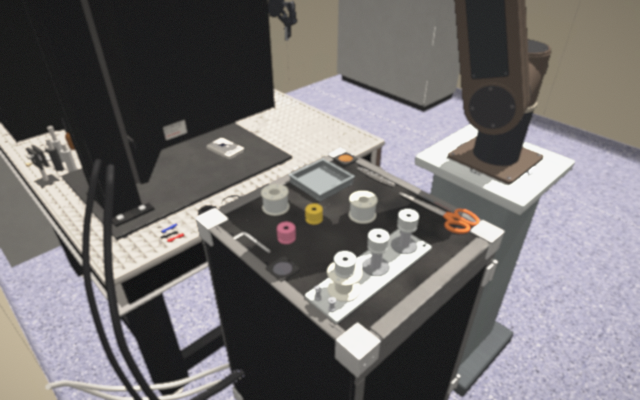

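The scene view shows the spent spool on the farthest spindle (345,280), the other two spindles capped and empty, full spools at (275,200) and (362,207), the tray at (322,178), and yellow and pink decoy knobs. The rotation comes as a quaternion, so I'll fix the helper.

```bash
sed -i "s/R=np.array(c\['rotation'\]); /from scipy.spatial.transform import Rotation; R=Rotation.from_quat(c['rotation']).as_matrix()/" h.py
python3 - <<'E'
from h import *
for n in('scene','top'):
    c=cam(n,n+'1'); np.save(n+'1.npy',cloud(c))
print(c['xyz'],c['rotation'])
s=ctrl.get_state();print(s, ctrl.grip_point_offset)
E
```

```text
[ 0.39208333 -0.07347079  0.99157352] [-0.06781351  0.07484322  0.7218041  -0.68468873]
{'time': 0.15, 'qpos': array([-1.31497957e+00,  2.86999255e-01,  1.57782540e+00, -1.43796644e-05,
        1.27859877e+00, -1.50012769e-01]), 'dq': array([-0.00043454, -0.00313096, -0.00518356, -0.00176767, -0.00073678,
        0.00050744]), 'joint_efforts': array([-4.74750177e-04, -4.06604505e+01, -2.93141949e+01, -1.90529158e-04,
        3.94383344e-03,  3.40298776e-06]), 'eef_pos': array([ 0.26636425, -0.61967304,  0.2302485 ]), 'tcp_rot': array([ 9.79482513e-01,  2.01527093e-01, -5.52767632e-05, -9.13742464e-04]), 'contact_force': array([ 0.03017143, -0.18251802,  0.16670233]), 'wrist_torque': array([-0.01545083, -0.02980155,  0.01452518]), 'finger_force': 0.0, 'opening': 1.002605436116617} 0.0187
```

View pics/top1.png

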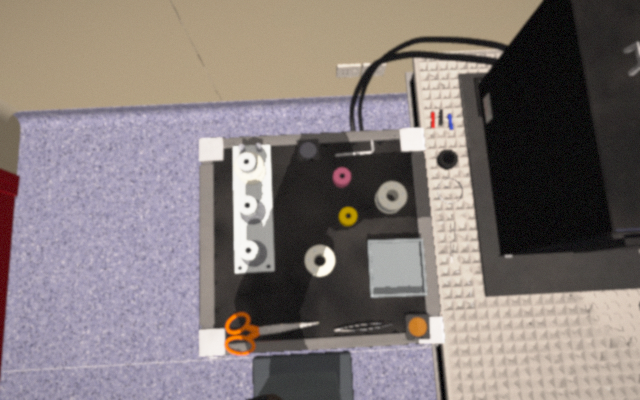

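The top view shows caps at (249,160), (249,206) and (249,251), full spools at (391,197) and (320,261), and the tray at (396,267). Next I'll cluster the depth data for positions.

```bash
cat >> h.py <<'E'
def clusters(w,zl,zh,amin=15,box=(0.3,1,-.4,.4)):
    m=(w[...,2]>zl)&(w[...,2]<zh)&(w[...,0]>box[0])&(w[...,0]<box[1])&(w[...,1]>box[2])&(w[...,1]<box[3])
    n,l,st,ce=cv2.connectedComponentsWithStats(m.astype(np.uint8))
    out=[]
    for i in range(1,n):
        if st[i,4]>=amin:
            q=w[l==i]; (cx,cy),r=cv2.minEnclosingCircle(q[:,:2].astype(np.float32)); 
            out.append((np.round(ce[i]),st[i,4],np.round(q.mean(0),4),'circ',round(cx,4),round(cy,4),round(r,4)))
    return out
E
python3 - <<'E'
from h import *
np.set_printoptions(suppress=True)
for n in('scene','top'):
    w=np.load(n+'1.npy')
    print(n)
    for r in((.082,.102),(.066,.075),(.035,.06),(.008,.03)):
        print(r); [print('  ',*o) for o in clusters(w,*r)]
w=np.load('top1.npy')
for p in [(320,300),(350,190),(420,140),(210,150),(300,150)]: print(p,w[p[1],p[0]])
E
```

```text
scene
(0.082, 0.102)
   [408. 217.] 261 [0.4801 0.0625 0.0916] circ 0.4765 0.061 0.0201
   [379. 238.] 296 [0.5697 0.063  0.0916] circ 0.5671 0.0601 0.0202
   [345. 261.] 345 [0.6591 0.0629 0.0918] circ 0.6563 0.0611 0.0202
(0.066, 0.075)
   [407. 229.] 62 [0.4875 0.0676 0.07  ] circ 0.4783 0.0611 0.0184
   [377. 250.] 68 [0.5775 0.0675 0.0702] circ 0.5695 0.0619 0.0185
   [345. 274.] 69 [0.6664 0.0702 0.0702] circ 0.6597 0.0641 0.0181
(0.035, 0.06)
   [275. 193.] 393 [ 0.5819 -0.2344  0.0456] circ 0.58 -0.2382 0.0321
   [363. 201.] 418 [ 0.4559 -0.0757  0.0455] circ 0.4533 -0.0775 0.0321
   [406. 236.] 90 [0.483  0.0645 0.0454] circ 0.4791 0.0615 0.0112
   [377. 258.] 86 [0.5727 0.065  0.0451] circ 0.568 0.0611 0.0111
   [344. 286.] 74 [0.6704 0.0731 0.0462] circ 0.6701 0.0737 0.0192
   [318. 289.] 41 [0.7059 0.0431 0.0394] circ 0.7062 0.0434 0.0059
   [332. 301.] 42 [0.7063 0.0795 0.0397] circ 0.708 0.0822 0.0045
(0.008, 0.03)
   [342. 159.] 105 [ 0.319  -0.2774  0.0098] circ 0.3155 -0.2852 0.0397
   [321. 178.] 814 [ 0.4309 -0.2388  0.018 ] circ 0.4166 -0.2492 0.0997
   [375. 175.
[... 2170 characters left out ...]
 -0.1426  0.0272] circ 0.5444 -0.1433 0.0195
   [398. 267.] 681 [ 0.4302 -0.2422  0.0214] circ 0.4312 -0.2382 0.0824
   [234. 320.] 83 [0.3416 0.1042 0.0094] circ 0.3374 0.0991 0.0268
   [409. 317.] 18 [ 0.3276 -0.257   0.0096] circ 0.3256 -0.256 0.0082
   [424. 318.] 39 [ 0.3239 -0.2898  0.0089] circ 0.3221 -0.2872 0.0129
   [248. 332.] 139 [0.3146 0.0767 0.0097] circ 0.3116 0.081 0.0322
   [235. 331.] 16 [0.3184 0.1028 0.009 ] circ 0.3166 0.1027 0.0084
(320, 300) [ 0.3712405  -0.07546405 -0.00176416]
(350, 190) [ 0.60454716 -0.15421499 -0.00003065]
(420, 140) [ 0.71037545 -0.31895253  0.00441089]
(210, 150) [0.71167684 0.15319941 0.00337277]
(300, 150) [ 0.69970356 -0.04816382  0.00829342]
```

```bash
python3 -m pendant '[{"dx":5,"dy":-7,"twist":10},{"dx":9.8,"dy":-14.3,"twist":20},{"dx":9.8,"dy":-14.3,"twist":23.2},{"dx":9.8,"dy":-14.3,"twist":23.2},{"dx":9.8,"dy":-14.3,"twist":23.2}]' 100 60
```

```text
$[0]: bad value
```

```bash
python3 -m pendant '[{"dx":5,"dy":-7,"dz":0,"twist":10},{"dx":9.8,"dy":-14.3,"dz":0,"twist":20},{"dx":9.8,"dy":-14.3,"dz":0,"twist":23.2},{"dx":9.8,"dy":-14.3,"dz":0,"twist":23.2}]' 100 60
```

```text
time: 0.65
eef_pos: [0.3006, -0.447, 0.2307]
tcp_rot: [1.0, 0.002, -0.0, -0.001]
contact_force: [-0.5, -0.9, 0.5]
opening: 1.001
finger_force: 0.0
```

```bash
python3 -m pendant '[{"dx":35.6,"dy":-50.8,"dz":5,"twist":0.2},{"dx":35.6,"dy":-50.8,"dz":5,"twist":0.2},{"dx":35.6,"dy":-50.8,"dz":5,"twist":0.2},{"dx":35.6,"dy":-50.8,"dz":5,"twist":0.2},{"dx":35.6,"dy":-50.8,"dz":5,"twist":0.2},{"dx":35.6,"dy":-50.8,"dz":5,"twist":0.2},{"dx":35.6,"dy":-50.8,"dz":5,"twist":0.2},{"dx":35.6,"dy":-50.8,"dz":5,"twist":0.2},{"dx":35.6,"dy":-50.8,"dz":5,"twist":0.2},{"dx":35.6,"dy":-50.8,"dz":5,"twist":0.2}]' 100 60; python3 -m pendant '[{"dx":0,"dy":0,"dz":0,"twist":0},{"dx":0,"dy":0,"dz":0,"twist":0}]'
```

```text
time: 1.9
eef_pos: [0.6576, 0.0592, 0.1809]
tcp_rot: [1.0, -0.001, 0.0, 0.0]
contact_force: [-0.1, -0.7, 0.6]
opening: 1.001
finger_force: 0.0
time: 2.15
eef_pos: [0.6559, 0.0576, 0.1806]
tcp_rot: [1.0, -0.001, -0.0, 0.0]
contact_force: [-0.0, -0.5, 0.0]
opening: 1.002
finger_force: 0.0
```

```bash
python3 -m pendant '[{"dx":0.1,"dy":-0.3,"dz":4,"twist":0},{"dx":0.1,"dy":-0.3,"dz":8,"twist":0},{"dx":0.1,"dy":-0.3,"dz":10,"twist":0},{"dx":0.1,"dy":-0.3,"dz":11.4,"twist":0},{"dx":0.1,"dy":-0.3,"dz":11.4,"twist":0}]' 100 60;python3 -m pendant '[{"dx":0,"dy":0,"dz":0,"twist":0},{"dx":0,"dy":0,"dz":0,"twist":0},{"dx":0,"dy":0,"dz":0,"twist":0},{"dx":0,"dy":0,"dz":0,"twist":0},{"dx":0,"dy":0,"dz":0,"twist":0}]' 0 70
python3 - <<'E'
from h import *
c=cam('scene'); i=c['img'][150:320,270:450]; cv2.imwrite('pics/a.png',cv2.cvtColor(cv2.resize(i,None,fx=3,fy=3),cv2.COLOR_RGB2BGR))
E
```

```text
time: 2.78
eef_pos: [0.6565, 0.0606, 0.0671]
tcp_rot: [1.0, -0.002, -0.0, 0.0]
contact_force: [0.5, 0.4, -0.7]
opening: 0.999
finger_force: 0.0
time: 3.4
eef_pos: [0.6575, 0.0608, 0.069]
tcp_rot: [1.0, -0.001, 0.001, 0.0]
contact_force: [-0.9, -1.0, 5.8]
opening: 0.417
finger_force: 69.8
```

View pics/a.png

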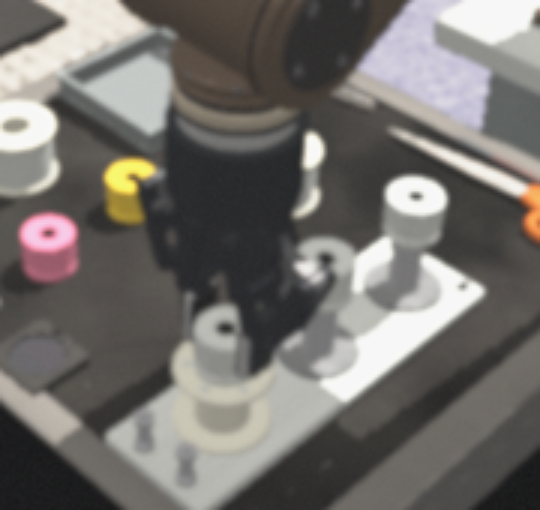

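The scene crop shows the fingers closed on the spindle-3 cap (220,340), just above the spent spool's flange. I'll pull it up.

```bash
python3 -m pendant '[{"dx":0,"dy":0,"dz":-1,"twist":0},{"dx":0,"dy":0,"dz":-2.5,"twist":0},{"dx":0,"dy":0,"dz":-5,"twist":0},{"dx":0,"dy":0,"dz":-9,"twist":0},{"dx":0,"dy":0,"dz":-9,"twist":0},{"dx":0,"dy":0,"dz":-9,"twist":0}]' 
python3 - <<'E'
from h import *
c=cam('scene'); w=cloud(c); m=(np.hypot(w[...,0]-.657,w[...,1]-.061)<.022)&(w[...,2]>.08)
i=c['img'][120:320,270:450]; cv2.imwrite('pics/b.png',cv2.cvtColor(cv2.resize(i,None,fx=3,fy=3),cv2.COLOR_RGB2BGR))
E
```

```text
time: 4.2
eef_pos: [0.6561, 0.0617, 0.1573]
tcp_rot: [1.0, -0.001, -0.0, -0.0]
contact_force: [0.6, 1.1, -0.8]
opening: 0.42
finger_force: 71.5
```

View pics/b.png

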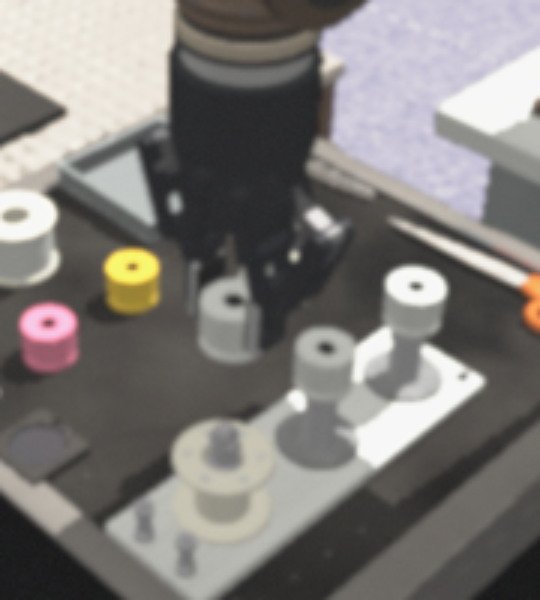

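The cap (232,320) is out and sits about 5 mm below the fingertips. The spent spool is now uncapped on spindle 3. I'll set the cap down at (0.60, -0.045).

```bash
python3 -m pendant '[{"dx":-5.6,"dy":10.7,"dz":0,"twist":0},{"dx":-5.6,"dy":10.7,"dz":0,"twist":0},{"dx":-5.6,"dy":10.7,"dz":5,"twist":0},{"dx":-5.6,"dy":10.7,"dz":10,"twist":0},{"dx":-5.6,"dy":10.7,"dz":13.5,"twist":0},{"dx":-5.6,"dy":10.7,"dz":14.3,"twist":0},{"dx":-5.6,"dy":10.7,"dz":14.7,"twist":0},{"dx":-5.6,"dy":10.7,"dz":14.7,"twist":0}]'
```

```text
time: 5.25
eef_pos: [0.6014, -0.0457, 0.0116]
tcp_rot: [1.0, -0.001, 0.001, 0.0]
contact_force: [-0.2, 0.4, -0.6]
opening: 0.424
finger_force: 71.5
```

```bash
python3 -m pendant '[{"dx":0,"dy":0,"dz":0.2,"twist":0},{"dx":0,"dy":0,"dz":0.4,"twist":0},{"dx":0,"dy":0,"dz":0.4,"twist":0}]'
```

```text
time: 5.62
eef_pos: [0.6011, -0.0457, 0.0072]
tcp_rot: [1.0, -0.001, 0.001, 0.0]
contact_force: [0.2, 1.0, 2.2]
opening: 0.419
finger_force: 71.7
```

```bash
python3 -m pendant '[{"dx":0,"dy":0,"dz":0,"twist":0},{"dx":0,"dy":0,"dz":0,"twist":0},{"dx":0,"dy":0,"dz":-3,"twist":0},{"dx":0,"dy":0,"dz":-9,"twist":0},{"dx":0,"dy":0,"dz":-14,"twist":0},{"dx":5.55,"dy":-10.6,"dz":-14,"twist":0},{"dx":5.55,"dy":-10.6,"dz":-14,"twist":0},{"dx":5.55,"dy":-10.6,"dz":-14,"twist":0},{"dx":5.55,"dy":-10.6,"dz":-14,"twist":0}]' 100 40
python3 - <<'E'
from h import *
for n in('scene','top'):
    c=cam(n,n+'2'); w=cloud(c)
    for r in((.022,.036),(.05,.065)):
        print(n,r); [print('  ',*o) for o in clusters(w,*r)]
E
```

```text
time: 6.75
eef_pos: [0.6556, 0.0603, 0.1457]
tcp_rot: [1.0, -0.001, -0.001, 0.0]
contact_force: [-0.8, -0.4, 0.9]
opening: 0.999
finger_force: 0.0
scene (0.022, 0.036)
   [304. 174.] 123 [ 0.4567 -0.2764  0.0242] circ 0.4322 -0.2533 0.0711
   [275. 193.] 15 [ 0.5715 -0.2476  0.0336] circ 0.5729 -0.2482 0.0084
   [275. 204.] 114 [ 0.5933 -0.2209  0.029 ] circ 0.5822 -0.235 0.028
   [314. 210.] 193 [ 0.5469 -0.1411  0.03  ] circ 0.5442 -0.143 0.0199
   [286. 229.] 219 [ 0.6334 -0.1333  0.0301] circ 0.6321 -0.1361 0.0201
   [326. 243.] 239 [ 0.6026 -0.043   0.0301] circ 0.5988 -0.0448 0.0207
   [405. 242.] 53 [0.4827 0.0643 0.0292] circ 0.478 0.0611 0.0108
   [376. 264.] 62 [0.5726 0.0647 0.0291] circ 0.5678 0.0616 0.0108
   [344. 289.] 94 [0.6657 0.0686 0.0289] circ 0.6586 0.0623 0.0167
   [318. 294.] 21 [0.707  0.0442 0.0276] circ 0.7069 0.0441 0.0041
   [332. 306.] 22 [0.7071 0.0806 0.0287] circ 0.7062 0.0806 0.0045
scene (0.05, 0.065)
   [406. 233.] 38 [0.485  0.0647 0.0562] circ 0.4846 0.0638 0.0138
   [377. 254.] 30 [0.5745 0.067  0.0558] circ 0.5741 0.066 0.0107
   [345. 274.] 585 [0.6594 0.0631 0.0609] circ 0.657 0.0601 0.0318
top (0.022, 0.036)
   [341. 176.] 247 [ 0.631  -0.1354  0.0292] circ 0.6314 -0.1355 0.0192
   [300. 192.] 246 [ 0.5997 -0.0448  0.029 ] circ 0.6003 -0.0446 0.0195
   [393. 193.] 21 [ 0.5877 -0.2442  0.0277] circ 0.5835 -0.2405 0.0116
   [347. 215.] 251 [ 0.5438 -0.1429  0.0293] circ 0.5443 -0.1434 0.0195
   [397. 240.] 33 [ 0.4865 -0.2452  0.0236] circ 0.4875 -0.2455 0.0161
   [371. 288.] 17 [ 0.3901 -0.1825  0.0232] circ 0.3903 -0.1831 0.0083
   [395. 294.] 29 [ 0.375  -0.231   0.0231] circ 0.3746 -0.2306 0.017
   [418. 294.] 26 [ 0.3739 -0.2774  0.0234] circ 0.374 -0.2789 0.0158
top (0.05, 0.065)
   [255. 166.] 300 [0.6529 0.0471 0.0592] circ 0.6557 0.0589 0.0309
```

Cap 3 is standing at (0.600, -0.0447). Next I'll grip the spent spool by its upper flange.

```bash
python3 -m pendant '[{"dx":0.1,"dy":0,"dz":5,"twist":0},{"dx":0.1,"dy":0,"dz":9,"twist":0},{"dx":0.1,"dy":0,"dz":11.3,"twist":0},{"dx":0.1,"dy":0,"dz":11.3,"twist":0},{"dx":0.1,"dy":0,"dz":11.3,"twist":0}]' 100 30; python3 -m pendant '[{"dx":0,"dy":0,"dz":0,"twist":0},{"dx":0,"dy":0,"dz":0,"twist":0},{"dx":0,"dy":0,"dz":0,"twist":0},{"dx":0,"dy":0,"dz":0,"twist":0}]' 0 30;  python3 -m pendant '[{"dx":0,"dy":0,"dz":-1,"twist":0},{"dx":0,"dy":0,"dz":-3,"twist":0},{"dx":0,"dy":0,"dz":-6,"twist":0},{"dx":0,"dy":0,"dz":-12,"twist":0},{"dx":0,"dy":0,"dz":-14,"twist":0},{"dx":0,"dy":0,"dz":-14,"twist":0}]'
python3 - <<'E'
from h import *
c=cam('scene'); 
i=c['img'][100:320,230:450]; cv2.imwrite('pics/c.png',cv2.cvtColor(cv2.resize(i,None,fx=2,fy=2),cv2.COLOR_RGB2BGR))
E
```

```text
time: 7.48
eef_pos: [0.6585, 0.0598, 0.0353]
tcp_rot: [1.0, -0.002, 0.002, 0.0]
contact_force: [0.3, 0.2, 0.1]
opening: 1.0
finger_force: 0.0
time: 7.98
eef_pos: [0.6588, 0.0601, 0.0359]
tcp_rot: [1.0, -0.001, 0.002, 0.0]
contact_force: [-0.5, -0.4, 6.7]
opening: 0.721
finger_force: 33.0
time: 8.72
eef_pos: [0.6581, 0.0603, 0.1762]
tcp_rot: [1.0, -0.001, 0.002, 0.0]
contact_force: [0.2, -0.7, -0.9]
opening: 0.724
finger_force: 33.8
```

View pics/c.png

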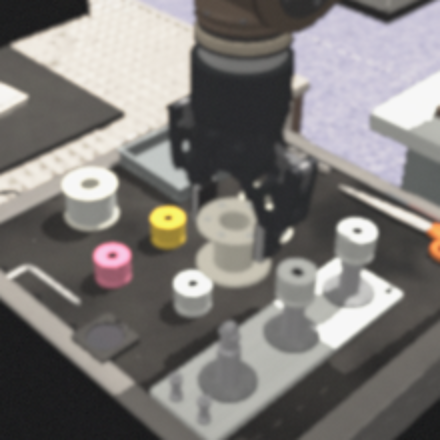

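```bash
python3 -m pendant '[{"dx":-22.7,"dy":29.9,"dz":0,"twist":0},{"dx":-22.7,"dy":29.9,"dz":0,"twist":0},{"dx":-22.7,"dy":29.9,"dz":0,"twist":0},{"dx":-22.7,"dy":29.9,"dz":0,"twist":0},{"dx":-22.7,"dy":29.9,"dz":0,"twist":0},{"dx":-22.7,"dy":29.9,"dz":0,"twist":0},{"dx":-22.7,"dy":29.9,"dz":0,"twist":0}]'; python3 -m pendant '[{"dx":0,"dy":0,"dz":6,"twist":0},{"dx":0,"dy":0,"dz":11,"twist":0},{"dx":0,"dy":0,"dz":14,"twist":0},{"dx":0,"dy":0,"dz":14.8,"twist":0},{"dx":0,"dy":0,"dz":14.8,"twist":0},{"dx":0,"dy":0,"dz":14.8,"twist":0}]'
```

```text
time: 9.65
eef_pos: [0.4258, -0.24, 0.1705]
tcp_rot: [1.0, -0.005, -0.002, -0.002]
contact_force: [0.2, 0.7, -0.3]
opening: 0.725
finger_force: 33.8
time: 10.4
eef_pos: [0.429, -0.2369, 0.0243]
tcp_rot: [1.0, -0.001, -0.001, -0.001]
contact_force: [0.2, 0.4, -0.3]
opening: 0.722
finger_force: 35.3
```

```bash
python3 -m pendant '[{"dx":0,"dy":0,"dz":0,"twist":0},{"dx":0,"dy":0,"dz":0,"twist":0},{"dx":0,"dy":0,"dz":-4,"twist":0},{"dx":0,"dy":0,"dz":-9,"twist":0},{"dx":0,"dy":0,"dz":-13,"twist":0},{"dx":15.1,"dy":0,"dz":-13,"twist":0},{"dx":15.1,"dy":0,"dz":-13,"twist":0},{"dx":15.1,"dy":0,"dz":-13,"twist":0},{"dx":15.1,"dy":0,"dz":-13,"twist":0}]' 100 40
python3 - <<'E'
from h import *
for n in('scene','top'):
    c=cam(n,n+'3'); w=cloud(c)
    for r in((.036,.055),):
        print(n,r); [print('  ',*o) for o in clusters(w,*r)]
E
```

```text
time: 11.52
eef_pos: [0.5815, -0.2383, 0.155]
tcp_rot: [1.0, -0.001, -0.0, -0.0]
contact_force: [-0.6, -0.5, 0.4]
opening: 0.998
finger_force: 0.0
scene (0.036, 0.055)
   [323. 167.] 285 [ 0.427  -0.2364  0.0492] circ 0.4266 -0.2369 0.0315
   [275. 193.] 388 [ 0.5817 -0.2347  0.0456] circ 0.5789 -0.2377 0.033
   [363. 201.] 407 [ 0.4558 -0.0758  0.0458] circ 0.4541 -0.0787 0.0324
   [405. 236.] 74 [0.4832 0.0641 0.0455] circ 0.4786 0.0618 0.0107
   [377. 258.] 83 [0.5727 0.0653 0.0453] circ 0.5679 0.0612 0.0109
   [344. 281.] 86 [0.662  0.0657 0.0457] circ 0.6579 0.0624 0.0106
   [318. 289.] 38 [0.7058 0.0428 0.0395] circ 0.707 0.0443 0.0056
   [332. 300.] 40 [0.706  0.0789 0.0394] circ 0.7042 0.0783 0.0073
top (0.036, 0.055)
   [257. 145.] 22 [0.7056 0.0429 0.0392] circ 0.7032 0.0427 0.0056
   [241. 146.] 25 [0.7048 0.0789 0.0387] circ 0.7038 0.0794 0.0064
   [250. 170.] 32 [0.649  0.0581 0.0468] circ 0.6536 0.0599 0.0107
   [315. 257.] 371 [ 0.4596 -0.0693  0.0454] circ 0.4534 -0.0782 0.0308
```

View pics/scene3.png

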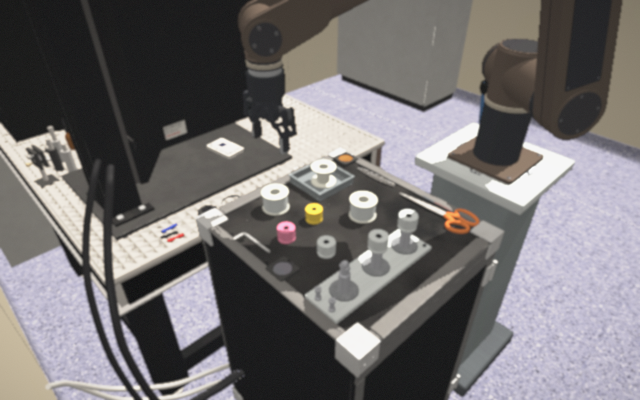

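The spent spool is in the tray at (0.427, -0.237). Full spool A is still at (0.5795, -0.2377), so I'll grip it.

```bash
python3 -m pendant '[{"dx":-0.1,"dy":0,"dz":6,"twist":0},{"dx":-0.1,"dy":0,"dz":11,"twist":0},{"dx":-0.1,"dy":0,"dz":14,"twist":0},{"dx":-0.1,"dy":0,"dz":14.8,"twist":0},{"dx":-0.1,"dy":0,"dz":14.8,"twist":0},{"dx":-0.1,"dy":0,"dz":14.8,"twist":0}]' 100 40; python3 -m pendant '[{"dx":0,"dy":0,"dz":0,"twist":0},{"dx":0,"dy":0,"dz":0,"twist":0},{"dx":0,"dy":0,"dz":0,"twist":0},{"dx":0,"dy":0,"dz":0,"twist":0}]' 0 60;  python3 -m pendant '[{"dx":0,"dy":0,"dz":-1,"twist":0},{"dx":0,"dy":0,"dz":-3,"twist":0},{"dx":0,"dy":0,"dz":-6,"twist":0},{"dx":0,"dy":0,"dz":-11,"twist":0},{"dx":0,"dy":0,"dz":-14,"twist":0},{"dx":0,"dy":0,"dz":-14,"twist":0},{"dx":0,"dy":0,"dz":-14,"twist":0}]'
python3 - <<'E'
from h import *
for n in('scene','top'):
    c=cam(n,n+'4'); w=cloud(c); 
    print(n); [print('  ',*o) for o in clusters(w,.165,.195,box=(.53,.64,-.28,-.2))]
    print(n); [print('  ',*o) for o in clusters(w,.125,.185,box=(.53,.63,-.28,-.2))]
E
```

```text
time: 12.38
eef_pos: [0.5805, -0.2395, 0.0096]
tcp_rot: [1.0, -0.001, 0.002, 0.001]
contact_force: [0.2, -0.8, 0.1]
opening: 1.002
finger_force: 0.0
time: 12.88
eef_pos: [0.5806, -0.2393, 0.0095]
tcp_rot: [1.0, -0.001, 0.001, 0.001]
contact_force: [-1.2, 0.3, 6.3]
opening: 0.721
finger_force: 65.8
time: 13.75
eef_pos: [0.5783, -0.2379, 0.1458]
tcp_rot: [1.0, -0.001, -0.001, -0.001]
contact_force: [-0.8, 0.3, -3.6]
opening: 0.717
finger_force: 66.2
scene
   [268. 142.] 435 [ 0.5881 -0.2374  0.1803] circ 0.5863 -0.2393 0.0395
scene
   [269. 149.] 637 [ 0.5914 -0.2288  0.1667] circ 0.5793 -0.2376 0.0387
top
top
```

```bash
python3 -m pendant '[{"dx":7.9,"dy":-29.8,"dz":0,"twist":0},{"dx":7.9,"dy":-29.8,"dz":0,"twist":0},{"dx":7.9,"dy":-29.8,"dz":0,"twist":0},{"dx":7.9,"dy":-29.8,"dz":0,"twist":0},{"dx":7.9,"dy":-29.8,"dz":0,"twist":0},{"dx":7.9,"dy":-29.8,"dz":0,"twist":0},{"dx":7.9,"dy":-29.8,"dz":0,"twist":0},{"dx":7.9,"dy":-29.8,"dz":0,"twist":0}]'
python3 - <<'E'
from h import *
c=cam('scene'); w=cloud(c); 
i=c['img'][100:320,230:450]; cv2.imwrite('pics/d.png',cv2.cvtColor(cv2.resize(i,None,fx=2.5,fy=2.5),cv2.COLOR_RGB2BGR))
print(ctrl.get_state()['eef_pos'])
for n in('top','scene'):
  w=cloud(cam(n))
  for z in ((.126,.136),(.136,.15),(.165,.178),(.18,.19),(.068,.08)):print(n,z); [print('  ',*o) for o in clusters(w,*z,box=(.6,.72,0,.12))]
E
```

```text
time: 14.85
eef_pos: [0.6585, 0.0578, 0.1463]
tcp_rot: [1.0, -0.002, -0.001, 0.0]
contact_force: [-0.5, 0.4, -3.6]
opening: 0.721
finger_force: 66.8
[0.65871668 0.05769455 0.14667751]
top (0.126, 0.136)
top (0.136, 0.15)
   [254. 161.] 40 [0.6406 0.0365 0.142 ] circ 0.6413 0.0368 0.0126
top (0.165, 0.178)
   [261. 151.] 18 [0.6496 0.0198 0.1714] circ 0.6507 0.0207 0.008
top (0.18, 0.19)
   [254. 152.] 27 [0.6454 0.0317 0.1828] circ 0.6432 0.0302 0.0087
top (0.068, 0.08)
scene (0.126, 0.136)
scene (0.136, 0.15)
   [342. 246.] 192 [0.6775 0.0706 0.144 ] circ 0.6607 0.0589 0.0315
scene (0.165, 0.178)
   [325. 216.] 18 [0.6666 0.0191 0.1717] circ 0.6663 0.0188 0.0059
   [345. 220.] 70 [0.6503 0.0498 0.1721] circ 0.6545 0.0543 0.0117
   [348. 235.] 248 [0.6738 0.0793 0.1714] circ 0.6666 0.0716 0.0337
scene (0.18, 0.19)
   [341. 220.] 558 [0.6662 0.0563 0.1846] circ 0.6602 0.0581 0.0451
scene (0.068, 0.08)
   [345. 269.] 50 [0.6602 0.0641 0.0745] circ 0.6571 0.0603 0.0107
```

View pics/d.png

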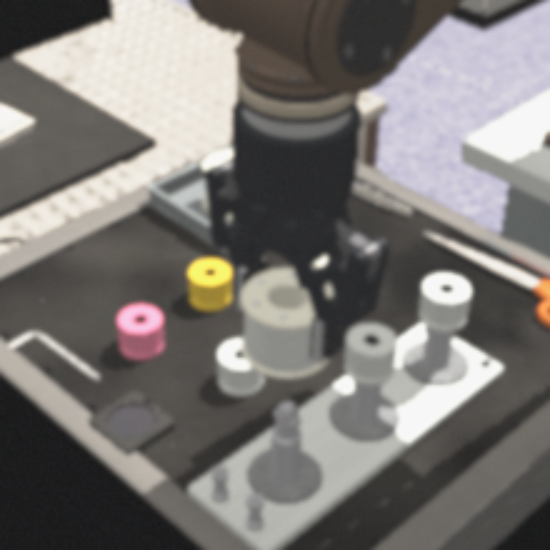

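The spool hangs level over spindle 3. I'll correct about -2 mm in x and +2.5 mm in y, then lower it while watching the force.

```bash
python3 -m pendant '[{"dx":-0.2,"dy":-0.27,"dz":2,"twist":0},{"dx":-0.2,"dy":-0.27,"dz":4,"twist":0},{"dx":-0.2,"dy":-0.27,"dz":5.5,"twist":0},{"dx":-0.2,"dy":-0.27,"dz":6.5,"twist":0},{"dx":-0.2,"dy":-0.27,"dz":7.5,"twist":0},{"dx":-0.2,"dy":-0.27,"dz":7.5,"twist":0}]'
```

```text
time: 15.75
eef_pos: [0.6566, 0.0619, 0.0713]
tcp_rot: [1.0, -0.001, -0.001, 0.0]
contact_force: [0.2, -0.5, -4.3]
opening: 0.72
finger_force: 66.8
```

```bash
python3 -m pendant '[{"dx":0,"dy":0.1,"dz":0.6,"twist":0},{"dx":0,"dy":0.1,"dz":1.2,"twist":0},{"dx":0,"dy":0.1,"dz":1.8,"twist":0},{"dx":0,"dy":0.1,"dz":2.4,"twist":0},{"dx":0,"dy":0.1,"dz":2.4,"twist":0}]'
```

```text
time: 16.38
eef_pos: [0.6565, 0.061, 0.0474]
tcp_rot: [1.0, -0.001, -0.001, -0.0]
contact_force: [0.3, 0.0, -3.6]
opening: 0.72
finger_force: 66.8
```

Past the shoulder with no contact.

```bash
python3 -m pendant '[{"dx":0,"dy":0,"dz":0.8,"twist":0},{"dx":0,"dy":0,"dz":1.5,"twist":0},{"dx":0,"dy":0,"dz":2.1,"twist":0},{"dx":0,"dy":0,"dz":2.3,"twist":0},{"dx":0,"dy":0,"dz":2.4,"twist":0},{"dx":0,"dy":0,"dz":2.4,"twist":0}]'
```

```text
time: 17.12
eef_pos: [0.6573, 0.0609, 0.0245]
tcp_rot: [1.0, -0.001, 0.0, 0.0]
contact_force: [0.3, -0.2, -2.7]
opening: 0.721
finger_force: 66.8
```

```bash
python3 -m pendant '[{"dx":0,"dy":0,"dz":0.1,"twist":0},{"dx":0,"dy":0,"dz":0.1,"twist":0},{"dx":0,"dy":0,"dz":-3,"twist":0},{"dx":0,"dy":0,"dz":-8,"twist":0},{"dx":0,"dy":0,"dz":-12,"twist":0},{"dx":-5.7,"dy":10.5,"dz":-12,"twist":0},{"dx":-5.7,"dy":10.5,"dz":-12,"twist":0},{"dx":-5.7,"dy":10.5,"dz":-12,"twist":0},{"dx":-5.7,"dy":10.5,"dz":-12,"twist":0}]' 100 60
python3 - <<'E'
from h import *
for n in('scene','top'):
    w=cloud(cam(n,n+'5'))
    for r in((.05,.065),(.036,.05)):
        print(n,r); [print('  ',*o) for o in clusters(w,*r)]
E
```

```text
time: 18.25
eef_pos: [0.6004, -0.044, 0.1452]
tcp_rot: [1.0, -0.002, 0.001, -0.0]
contact_force: [0.5, 0.6, -0.1]
opening: 0.999
finger_force: 0.0
scene (0.05, 0.065)
   [324. 171.] 56 [ 0.44   -0.2214  0.051 ] circ 0.4368 -0.2236 0.0192
   [406. 233.] 36 [0.4853 0.0648 0.0558] circ 0.4853 0.0632 0.0128
   [377. 255.] 31 [0.5739 0.067  0.0549] circ 0.5729 0.0649 0.0109
   [345. 275.] 638 [0.661  0.0652 0.0603] circ 0.6573 0.0607 0.0316
scene (0.036, 0.05)
   [322. 166.] 41 [ 0.422  -0.2453  0.0445] circ 0.4291 -0.2423 0.0176
   [323. 173.] 22 [ 0.441  -0.2216  0.0434] circ 0.4432 -0.22 0.0149
   [364. 201.] 397 [ 0.4551 -0.0754  0.0456] circ 0.4519 -0.0764 0.0328
   [406. 237.] 56 [0.4826 0.0647 0.0428] circ 0.4779 0.0617 0.0107
   [377. 259.] 59 [0.5722 0.0651 0.0422] circ 0.5683 0.0614 0.0109
   [344. 288.] 174 [0.673  0.0753 0.0429] circ 0.6583 0.0627 0.0284
   [318. 289.] 40 [0.7057 0.043  0.0394] circ 0.7042 0.0425 0.0076
   [332. 301.] 41 [0.7061 0.0793 0.0395] circ 0.7057 0.0786 0.0075
top (0.05, 0.065)
top (0.036, 0.05)
   [319. 260.] 598 [ 0.4529 -0.0782  0.0454] circ 0.4531 -0.0784 0.0309
   [398. 268.] 523 [ 0.4272 -0.2363  0.0477] circ 0.4266 -0.2364 0.0312
```

Spool 3 is fully down (top at 0.060). Now I'll pick up the cap.

```bash
python3 -m pendant '[{"dx":0,"dy":0.1,"dz":6,"twist":0},{"dx":0,"dy":0.1,"dz":10,"twist":0},{"dx":0,"dy":0.1,"dz":13,"twist":0},{"dx":0,"dy":0.1,"dz":13.9,"twist":0},{"dx":0,"dy":0.1,"dz":13.9,"twist":0},{"dx":0,"dy":0.1,"dz":13.9,"twist":0}]' 100 60; python3 -m pendant '[{"dx":0,"dy":0,"dz":0,"twist":0},{"dx":0,"dy":0,"dz":0,"twist":0},{"dx":0,"dy":0,"dz":0,"twist":0},{"dx":0,"dy":0,"dz":0,"twist":0},{"dx":0,"dy":0,"dz":0,"twist":0}]' 0 90;  python3 -m pendant '[{"dx":0,"dy":0,"dz":-1,"twist":0},{"dx":0,"dy":0,"dz":-6,"twist":0},{"dx":0,"dy":0,"dz":-11,"twist":0},{"dx":5.7,"dy":-10.5,"dz":-13,"twist":0},{"dx":5.7,"dy":-10.5,"dz":-13,"twist":0},{"dx":5.7,"dy":-10.5,"dz":-13,"twist":0},{"dx":5.7,"dy":-10.5,"dz":-13,"twist":0},{"dx":5.7,"dy":-10.5,"dz":-13,"twist":0}]'
python3 - <<'E'
from h import *
w=cloud(cam('scene'))
print(ctrl.get_state()['eef_pos']); [print('  ',*o) for z in ((.12,.128),(.128,.135),(.135,.142),(.145,.155),(.155,.165)) for o in [z]+clusters(w,*z,box=(.6,.72,0,.12))]
E
```

```text
time: 19.1
eef_pos: [0.6014, -0.0449, 0.0071]
tcp_rot: [1.0, -0.001, 0.002, 0.0]
contact_force: [-0.8, 1.3, 0.4]
opening: 0.999
finger_force: 0.0
time: 19.73
eef_pos: [0.6007, -0.0452, 0.0064]
tcp_rot: [1.0, -0.001, 0.001, 0.0]
contact_force: [-0.1, -0.1, 5.7]
opening: 0.413
finger_force: 90.1
time: 20.72
eef_pos: [0.6561, 0.0589, 0.1344]
tcp_rot: [1.0, -0.002, -0.001, 0.0]
contact_force: [0.4, 0.3, -0.1]
opening: 0.415
finger_force: 89.8
[0.65628044 0.0587617  0.13455678]
   0.12 0.128
   0.128 0.135
   [343. 248.] 52 [0.6696 0.0663 0.1321] circ 0.6652 0.0631 0.0159
   0.135 0.142
   [345. 246.] 47 [0.6691 0.0691 0.1388] circ 0.6648 0.0659 0.0185
   0.145 0.155
   [332. 229.] 15 [0.6642 0.035  0.1504] circ 0.663 0.0341 0.0069
   [348. 241.] 125 [0.6668 0.074  0.1504] circ 0.6615 0.07 0.0233
   0.155 0.165
   [345. 231.] 319 [0.6603 0.0601 0.1595] circ 0.6545 0.0591 0.0321
```

```bash
python3 -m pendant '[{"dx":0.05,"dy":-0.2,"dz":2,"twist":0},{"dx":0.05,"dy":-0.2,"dz":3.5,"twist":0},{"dx":0.05,"dy":-0.2,"dz":4,"twist":0},{"dx":0.05,"dy":-0.2,"dz":4,"twist":0}]'
```

```text
time: 21.28
eef_pos: [0.6571, 0.0619, 0.0942]
tcp_rot: [1.0, -0.001, -0.001, -0.0]
contact_force: [0.7, -0.4, 0.6]
opening: 0.418
finger_force: 89.8
```

```bash
python3 -m pendant '[{"dx":-0.03,"dy":0.12,"dz":0.2,"twist":0},{"dx":-0.03,"dy":0.12,"dz":0.6,"twist":0},{"dx":-0.03,"dy":0.12,"dz":1,"twist":0},{"dx":-0.03,"dy":0.12,"dz":1,"twist":0}]'
```

```text
time: 21.78
eef_pos: [0.657, 0.0608, 0.0848]
tcp_rot: [1.0, -0.001, -0.0, -0.0]
contact_force: [-0.2, -0.8, -0.2]
opening: 0.415
finger_force: 89.9
```

The cap is over the tip with no contact. Pressing it home.

```bash
python3 -m pendant '[{"dx":0,"dy":0,"dz":0.4,"twist":0},{"dx":0,"dy":0,"dz":0.8,"twist":0},{"dx":0,"dy":0,"dz":1.2,"twist":0},{"dx":0,"dy":0,"dz":1.6,"twist":0},{"dx":0,"dy":0,"dz":1.8,"twist":0},{"dx":0,"dy":0,"dz":1.8,"twist":0}]'
```

```text
time: 22.52
eef_pos: [0.6571, 0.0607, 0.0684]
tcp_rot: [1.0, -0.001, -0.001, 0.0]
contact_force: [-5.3, -0.4, 6.4]
opening: 0.414
finger_force: 91.0
```

```bash
python3 -m pendant '[{"dx":0,"dy":0,"dz":0.15,"twist":0},{"dx":0,"dy":0,"dz":0.3,"twist":0},{"dx":0,"dy":0,"dz":0.3,"twist":0}]';python3 -m pendant '[{"dx":0,"dy":0,"dz":-0.2,"twist":0},{"dx":0,"dy":0,"dz":-0.2,"twist":0},{"dx":0,"dy":0,"dz":-0.2,"twist":0},{"dx":0,"dy":0,"dz":-3,"twist":0},{"dx":0,"dy":0,"dz":-8,"twist":0},{"dx":-9,"dy":0,"dz":-8,"twist":0},{"dx":-9,"dy":0,"dz":-8,"twist":0},{"dx":-9,"dy":0,"dz":-8,"twist":0}]' 100 60
python3 - <<'E'
from h import *
for n in('scene','top'):
    w=cloud(cam(n,n+'6'))
    for r in((.085,.12),(.036,.063)):
        print(n,r); [print('  ',*o) for o in clusters(w,*r)]
E
```

```text
time: 22.9
eef_pos: [0.6572, 0.0607, 0.0682]
tcp_rot: [1.0, -0.001, -0.001, 0.0]
contact_force: [-10.5, -1.3, 16.8]
opening: 0.416
finger_force: 91.8
time: 23.9
eef_pos: [0.5657, 0.0612, 0.1437]
tcp_rot: [1.0, -0.001, -0.001, -0.0]
contact_force: [-0.3, -1.0, -0.0]
opening: 0.998
finger_force: 0.0
scene (0.085, 0.12)
   [412. 219.] 121 [0.478  0.0704 0.0915] circ 0.477 0.0607 0.0197
   [379. 237.] 271 [0.569  0.0621 0.0923] circ 0.5672 0.061 0.0198
   [345. 261.] 328 [0.6597 0.0627 0.0923] circ 0.6578 0.0613 0.0199
scene (0.036, 0.063)
   [323. 167.] 286 [ 0.4272 -0.2362  0.0493] circ 0.4267 -0.2367 0.0324
   [363. 202.] 339 [ 0.4589 -0.0728  0.0457] circ 0.4523 -0.0781 0.0322
   [406. 236.] 88 [0.4832 0.0647 0.0462] circ 0.4806 0.0642 0.0117
   [377. 257.] 84 [0.5727 0.0653 0.046 ] circ 0.5711 0.0634 0.0117
   [345. 281.] 565 [0.6678 0.0719 0.0549] circ 0.6572 0.0614 0.0318
   [318. 289.] 38 [0.7057 0.043  0.0397] circ 0.7087 0.0461 0.0037
   [332. 301.] 41 [0.706  0.0793 0.0394] circ 0.7071 0.0813 0.0048
top (0.085, 0.12)
   [254. 206.] 45 [0.5626 0.0462 0.0908] circ 0.5628 0.0474 0.0123
   [249. 250.] 262 [0.4748 0.059  0.0912] circ 0.4767 0.061 0.0192
top (0.036, 0.063)
   [258. 145.] 17 [0.7054 0.0411 0.0387] circ 0.7058 0.0417 0.0063
   [260. 166.] 86 [0.6536 0.0372 0.0567] circ 0.655 0.0413 0.0222
   [319. 260.] 605 [ 0.453  -0.0782  0.0454] circ 0.4531 -0.0784 0.0309
   [398. 268.] 630 [ 0.4265 -0.2363  0.0483] circ 0.4267 -0.2365 0.0312
```

Cap 3 is home (0.0923, level with the others). Next I'll pull cap 2 and set it in the same floor spot.

```bash
python3 -m pendant '[{"dx":0.1,"dy":0.05,"dz":4,"twist":0},{"dx":0.1,"dy":0.05,"dz":7,"twist":0},{"dx":0.1,"dy":0.05,"dz":7.6,"twist":0},{"dx":0.1,"dy":0.05,"dz":7.6,"twist":0}]' 100 70;python3 -m pendant '[{"dx":0,"dy":0,"dz":0,"twist":0},{"dx":0,"dy":0,"dz":0,"twist":0},{"dx":0,"dy":0,"dz":0,"twist":0},{"dx":0,"dy":0,"dz":0,"twist":0},{"dx":0,"dy":0,"dz":0,"twist":0}]' 0 90; python3 -m pendant '[{"dx":0,"dy":0,"dz":-1,"twist":0},{"dx":0,"dy":0,"dz":-2.5,"twist":0},{"dx":0,"dy":0,"dz":-5,"twist":0},{"dx":0,"dy":0,"dz":-8,"twist":0},{"dx":3.3,"dy":10.5,"dz":-8,"twist":0},{"dx":3.3,"dy":10.5,"dz":-8,"twist":0},{"dx":3.3,"dy":10.5,"dz":-8,"twist":0},{"dx":3.3,"dy":10.5,"dz":-8,"twist":0}]'
```

```text
time: 24.5
eef_pos: [0.5693, 0.0603, 0.0685]
tcp_rot: [1.0, -0.001, 0.0, -0.0]
contact_force: [0.4, -0.2, -0.1]
opening: 0.998
finger_force: 0.0
time: 25.12
eef_pos: [0.5693, 0.0604, 0.0699]
tcp_rot: [1.0, -0.001, 0.001, 0.0]
contact_force: [-0.7, 0.6, 5.6]
opening: 0.414
finger_force: 89.6
time: 26.12
eef_pos: [0.6005, -0.0442, 0.1486]
tcp_rot: [1.0, -0.002, -0.001, -0.0]
contact_force: [-0.4, -0.4, 0.1]
opening: 0.414
finger_force: 92.3
```

```bash
python3 -m pendant '[{"dx":0,"dy":0,"dz":6,"twist":0},{"dx":0,"dy":0,"dz":11,"twist":0},{"dx":0,"dy":0,"dz":13.2,"twist":0},{"dx":0,"dy":0,"dz":13.8,"twist":0},{"dx":0,"dy":0,"dz":13.8,"twist":0},{"dx":0,"dy":0,"dz":13.8,"twist":0}]'
```

```text
time: 26.88
eef_pos: [0.6024, -0.0445, 0.0122]
tcp_rot: [1.0, -0.001, 0.002, 0.0]
contact_force: [-0.4, -0.2, -1.8]
opening: 0.411
finger_force: 92.3
```

Next: lower another 4 mm, release, and go over full spool B at (0.453, -0.078).

```bash
python3 -m pendant '[{"dx":0,"dy":0,"dz":0.2,"twist":0},{"dx":0,"dy":0,"dz":0.4,"twist":0},{"dx":0,"dy":0,"dz":0.4,"twist":0}]';python3 -m pendant '[{"dx":0,"dy":0,"dz":0,"twist":0},{"dx":0,"dy":0,"dz":0,"twist":0},{"dx":0,"dy":0,"dz":-3,"twist":0},{"dx":0,"dy":0,"dz":-9,"twist":0},{"dx":0,"dy":0,"dz":-14,"twist":0},{"dx":-14.9,"dy":3.4,"dz":-14,"twist":0},{"dx":-14.9,"dy":3.4,"dz":-14,"twist":0},{"dx":-14.9,"dy":3.4,"dz":-14,"twist":0},{"dx":-14.9,"dy":3.4,"dz":-14,"twist":0},{"dx":-14.9,"dy":3.4,"dz":-14,"twist":0}]' 100 40
python3 - <<'E'
from h import *
for n in('scene','top'):
    w=cloud(cam(n,n+'7'))
    for r in((.036,.05),(.023,.033)):
        print(n,r); [print('  ',*o) for o in clusters(w,*r)]
E
```

```text
time: 27.25
eef_pos: [0.6018, -0.0448, 0.008]
tcp_rot: [1.0, -0.001, 0.001, 0.0]
contact_force: [-2.0, -0.2, 6.3]
opening: 0.415
finger_force: 93.2
time: 28.5
eef_pos: [0.4529, -0.0784, 0.1468]
tcp_rot: [1.0, -0.001, 0.001, 0.0]
contact_force: [1.0, -0.3, -0.8]
opening: 1.001
finger_force: 0.0
scene (0.036, 0.05)
   [322. 167.] 65 [ 0.4263 -0.2413  0.0457] circ 0.4342 -0.2367 0.0244
   [323. 173.] 17 [ 0.4407 -0.2216  0.0447] circ 0.4418 -0.22 0.009
   [363. 201.] 403 [ 0.4557 -0.0758  0.0457] circ 0.4533 -0.0773 0.0326
   [406. 237.] 57 [0.4825 0.0646 0.0429] circ 0.478 0.0617 0.0108
   [376. 258.] 59 [0.5727 0.065  0.0431] circ 0.5675 0.0609 0.011
   [344. 288.] 171 [0.6727 0.0752 0.0432] circ 0.659 0.0635 0.0284
   [318. 289.] 38 [0.7058 0.043  0.0398] circ 0.7046 0.0418 0.0077
   [332. 300.] 39 [0.706  0.0792 0.0397] circ 0.7055 0.0784 0.0062
scene (0.023, 0.033)
   [339. 180.] 107 [ 0.4127 -0.1938  0.0245] circ 0.4304 -0.2111 0.0648
   [303. 181.] 89 [ 0.4804 -0.2549  0.0246] circ 0.4676 -0.2435 0.0576
   [324. 177.] 43 [ 0.4335 -0.2275  0.0281] circ 0.4287 -0.2335 0.0165
   [31
[... 649 characters left out ...]
24 [0.705  0.0427 0.0386] circ 0.7042 0.0426 0.0059
   [241. 146.] 24 [0.7051 0.0788 0.0386] circ 0.7049 0.0793 0.0057
   [255. 177.] 21 [0.634  0.0499 0.0404] circ 0.6374 0.0516 0.0172
   [398. 268.] 528 [ 0.4264 -0.2361  0.0477] circ 0.4266 -0.2367 0.0313
top (0.023, 0.033)
   [341. 176.] 239 [ 0.6313 -0.1354  0.0289] circ 0.632 -0.1352 0.0193
   [257. 178.] 19 [0.6354 0.0466 0.0287] circ 0.6377 0.0478 0.0159
   [300. 192.] 242 [ 0.5989 -0.0436  0.0291] circ 0.5994 -0.0441 0.0195
   [348. 215.] 230 [ 0.5448 -0.1436  0.0292] circ 0.5443 -0.1429 0.0192
   [370. 265.] 17 [ 0.4374 -0.1831  0.0242] circ 0.4385 -0.1824 0.0095
   [371. 291.] 17 [ 0.3845 -0.1815  0.0236] circ 0.3852 -0.1827 0.0097
```

View pics/scene7.png

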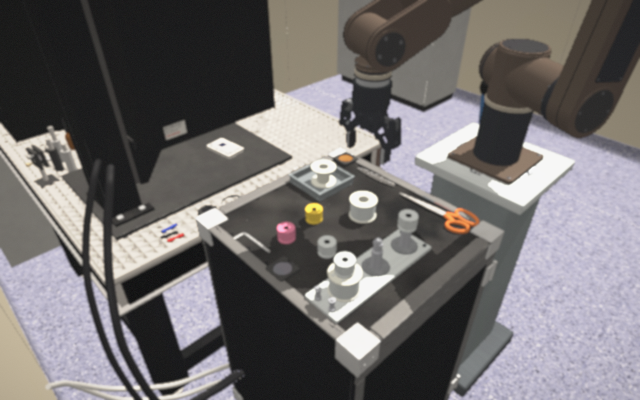

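The scene shows spindle 3 done (345,270), spindle 2 bare (377,255), cap 2 standing at (327,246), and spool B undisturbed at (362,206). I'll grip spool B.

```bash
python3 -m pendant '[{"dx":0,"dy":0,"dz":6,"twist":0},{"dx":0,"dy":0,"dz":11,"twist":0},{"dx":0,"dy":0,"dz":13.2,"twist":0},{"dx":0,"dy":0,"dz":13.8,"twist":0},{"dx":0,"dy":0,"dz":13.8,"twist":0},{"dx":0,"dy":0,"dz":13.8,"twist":0}]' 100 40; python3 -m pendant '[{"dx":0,"dy":0,"dz":0,"twist":0},{"dx":0,"dy":0,"dz":0,"twist":0},{"dx":0,"dy":0,"dz":0,"twist":0},{"dx":0,"dy":0,"dz":0,"twist":0}]' 0 60;  python3 -m pendant '[{"dx":0,"dy":0,"dz":-1,"twist":0},{"dx":0,"dy":0,"dz":-3,"twist":0},{"dx":0,"dy":0,"dz":-6,"twist":0},{"dx":0,"dy":0,"dz":-11,"twist":0},{"dx":0,"dy":0,"dz":-14,"twist":0},{"dx":0,"dy":0,"dz":-14,"twist":0},{"dx":0,"dy":0,"dz":-14,"twist":0}]'
```

```text
time: 29.35
eef_pos: [0.4534, -0.0787, 0.0097]
tcp_rot: [1.0, -0.001, 0.001, 0.001]
contact_force: [-0.1, 0.0, -0.1]
opening: 1.003
finger_force: 0.0
time: 29.85
eef_pos: [0.4531, -0.0787, 0.0098]
tcp_rot: [1.0, -0.001, 0.001, 0.001]
contact_force: [-1.0, 0.6, 6.3]
opening: 0.709
finger_force: 65.5
time: 30.72
eef_pos: [0.4507, -0.0777, 0.1467]
tcp_rot: [1.0, -0.001, -0.001, -0.001]
contact_force: [-0.3, 0.1, -2.1]
opening: 0.706
finger_force: 65.5
```

```bash
python3 -m pendant '[{"dx":11.6,"dy":-13.8,"dz":0,"twist":0},{"dx":11.6,"dy":-13.8,"dz":0,"twist":0},{"dx":11.6,"dy":-13.8,"dz":0,"twist":0},{"dx":11.6,"dy":-13.8,"dz":0,"twist":0},{"dx":11.6,"dy":-13.8,"dz":0,"twist":0},{"dx":11.6,"dy":-13.8,"dz":0,"twist":0}]'
python3 - <<'E'
from h import *
print(ctrl.get_state()['eef_pos'])
for n in('scene',):
  w=cloud(cam(n))
  for z in ((.136,.15),(.068,.08)):print(n,z); [print('  ',*o) for o in clusters(w,*z,box=(.5,.63,0,.12))]
E
```

```text
time: 31.48
eef_pos: [0.567, 0.0587, 0.147]
tcp_rot: [1.0, -0.002, -0.001, 0.0]
contact_force: [0.5, -0.1, -2.3]
opening: 0.705
finger_force: 65.9
[0.56702998 0.05865315 0.14701578]
scene (0.136, 0.15)
   [378. 222.] 186 [0.5864 0.0703 0.1439] circ 0.5699 0.0599 0.0307
scene (0.068, 0.08)
   [378. 245.] 51 [0.5705 0.0632 0.0748] circ 0.5692 0.0613 0.0107
```

```bash
python3 -m pendant '[{"dx":-0.05,"dy":-0.15,"dz":2,"twist":0},{"dx":-0.05,"dy":-0.15,"dz":4,"twist":0},{"dx":-0.05,"dy":-0.15,"dz":5.5,"twist":0},{"dx":-0.05,"dy":-0.15,"dz":6.5,"twist":0},{"dx":-0.05,"dy":-0.15,"dz":7.5,"twist":0},{"dx":-0.05,"dy":-0.15,"dz":7.5,"twist":0}]'
```

```text
time: 32.28
eef_pos: [0.5673, 0.061, 0.0724]
tcp_rot: [1.0, -0.001, -0.001, -0.0]
contact_force: [-0.2, 0.5, -2.6]
opening: 0.708
finger_force: 65.9
```

```bash
python3 -m pendant '[{"dx":-0.05,"dy":0,"dz":0.6,"twist":0},{"dx":-0.05,"dy":0,"dz":1.2,"twist":0},{"dx":-0.05,"dy":0,"dz":1.8,"twist":0},{"dx":-0.05,"dy":0,"dz":2.4,"twist":0},{"dx":-0.05,"dy":0,"dz":2.4,"twist":0}]'
```

```text
time: 32.9
eef_pos: [0.5668, 0.061, 0.0485]
tcp_rot: [1.0, -0.001, -0.001, -0.0]
contact_force: [0.3, -0.2, -1.7]
opening: 0.706
finger_force: 65.9
```

```bash
python3 -m pendant '[{"dx":0,"dy":0,"dz":0.8,"twist":0},{"dx":0,"dy":0,"dz":1.5,"twist":0},{"dx":0,"dy":0,"dz":2.1,"twist":0},{"dx":0,"dy":0,"dz":2.3,"twist":0},{"dx":0,"dy":0,"dz":2.4,"twist":0},{"dx":0,"dy":0,"dz":2.4,"twist":0}]'
```

```text
time: 33.65
eef_pos: [0.5674, 0.061, 0.0254]
tcp_rot: [1.0, -0.001, 0.0, -0.0]
contact_force: [0.1, -0.1, -2.5]
opening: 0.706
finger_force: 65.9
```

```bash
python3 -m pendant '[{"dx":0,"dy":0,"dz":0.15,"twist":0},{"dx":0,"dy":0,"dz":0.15,"twist":0},{"dx":0,"dy":0,"dz":-3,"twist":0},{"dx":0,"dy":0,"dz":-8,"twist":0},{"dx":0,"dy":0,"dz":-12,"twist":0},{"dx":3.2,"dy":10.5,"dz":-12,"twist":0},{"dx":3.2,"dy":10.5,"dz":-12,"twist":0},{"dx":3.2,"dy":10.5,"dz":-12,"twist":0},{"dx":3.2,"dy":10.5,"dz":-12,"twist":0}]' 100 60
python3 - <<'E'
from h import *
for n in('scene','top'):
    w=cloud(cam(n,n+'8'))
    for r in((.05,.065),):
        print(n,r); [print('  ',*o) for o in clusters(w,*r)]
E
```

```text
time: 34.78
eef_pos: [0.5988, -0.0439, 0.1453]
tcp_rot: [1.0, -0.002, -0.0, -0.0]
contact_force: [0.6, -0.5, -0.5]
opening: 0.994
finger_force: 0.0
scene (0.05, 0.065)
   [325. 170.] 61 [ 0.4373 -0.2199  0.0513] circ 0.4357 -0.2235 0.02
   [406. 233.] 33 [0.4852 0.0647 0.0559] circ 0.4871 0.065 0.0133
   [377. 252.] 543 [0.5728 0.0654 0.0601] circ 0.5682 0.0612 0.0319
   [345. 278.] 425 [0.6658 0.0703 0.0601] circ 0.657 0.0618 0.0314
top (0.05, 0.065)
```

Spool B is down at 0.0601. Picking up cap 2.

```bash
python3 -m pendant '[{"dx":0,"dy":0,"dz":6,"twist":0},{"dx":0,"dy":0,"dz":10,"twist":0},{"dx":0,"dy":0,"dz":13,"twist":0},{"dx":0,"dy":0,"dz":13.9,"twist":0},{"dx":0,"dy":0,"dz":13.9,"twist":0},{"dx":0,"dy":0,"dz":13.9,"twist":0}]' 100 60; python3 -m pendant '[{"dx":0,"dy":0,"dz":0,"twist":0},{"dx":0,"dy":0,"dz":0,"twist":0},{"dx":0,"dy":0,"dz":0,"twist":0},{"dx":0,"dy":0,"dz":0,"twist":0},{"dx":0,"dy":0,"dz":0,"twist":0}]' 0 90;  python3 -m pendant '[{"dx":0,"dy":0,"dz":-1,"twist":0},{"dx":0,"dy":0,"dz":-6,"twist":0},{"dx":0,"dy":0,"dz":-11,"twist":0},{"dx":-3.2,"dy":-10.5,"dz":-13,"twist":0},{"dx":-3.2,"dy":-10.5,"dz":-13,"twist":0},{"dx":-3.2,"dy":-10.5,"dz":-13,"twist":0},{"dx":-3.2,"dy":-10.5,"dz":-13,"twist":0},{"dx":-3.2,"dy":-10.5,"dz":-13,"twist":0}]'
```

```text
time: 35.62
eef_pos: [0.6004, -0.0441, 0.0082]
tcp_rot: [1.0, -0.001, 0.002, 0.0]
contact_force: [-0.5, -0.1, -0.1]
opening: 0.999
finger_force: 0.0
time: 36.25
eef_pos: [0.6, -0.0444, 0.0074]
tcp_rot: [1.0, -0.001, 0.001, 0.0]
contact_force: [-0.7, 0.2, 5.9]
opening: 0.411
finger_force: 90.1
time: 37.25
eef_pos: [0.5673, 0.0599, 0.1358]
tcp_rot: [1.0, -0.002, -0.0, 0.0]
contact_force: [-0.6, 0.2, -0.2]
opening: 0.416
finger_force: 89.9
```

```bash
python3 -m pendant '[{"dx":0,"dy":-0.1,"dz":2,"twist":0},{"dx":0,"dy":-0.1,"dz":3.5,"twist":0},{"dx":0,"dy":-0.1,"dz":4,"twist":0},{"dx":0,"dy":-0.1,"dz":4,"twist":0}]'
```

```text
time: 37.75
eef_pos: [0.5668, 0.0619, 0.0953]
tcp_rot: [1.0, -0.001, -0.001, -0.0]
contact_force: [0.4, 0.2, -0.0]
opening: 0.416
finger_force: 89.8
```

```bash
python3 -m pendant '[{"dx":0.05,"dy":0.12,"dz":0.2,"twist":0},{"dx":0.05,"dy":0.12,"dz":0.6,"twist":0},{"dx":0.05,"dy":0.12,"dz":1,"twist":0},{"dx":0.05,"dy":0.12,"dz":1,"twist":0}]'
```

```text
time: 38.25
eef_pos: [0.5674, 0.0608, 0.0859]
tcp_rot: [1.0, -0.001, -0.001, 0.0]
contact_force: [-0.4, 0.0, 0.2]
opening: 0.412
finger_force: 89.9
```

```bash
python3 -m pendant '[{"dx":0,"dy":0,"dz":0.4,"twist":0},{"dx":0,"dy":0,"dz":0.8,"twist":0},{"dx":0,"dy":0,"dz":1.2,"twist":0},{"dx":0,"dy":0,"dz":1.6,"twist":0},{"dx":0,"dy":0,"dz":2.0,"twist":0},{"dx":0,"dy":0,"dz":2.1,"twist":0},{"dx":0,"dy":0,"dz":2.1,"twist":0}]'
```

```text
time: 39.12
eef_pos: [0.5677, 0.0606, 0.069]
tcp_rot: [1.0, -0.001, -0.002, 0.0]
contact_force: [-12.1, -2.2, 21.0]
opening: 0.416
finger_force: 92.5
```

Pressed to the stop. I'll release, retreat well clear, and check everything.

```bash
python3 -m pendant '[{"dx":0,"dy":0,"dz":-0.4,"twist":0},{"dx":0,"dy":0,"dz":-0.4,"twist":0},{"dx":0,"dy":0,"dz":-0.4,"twist":0},{"dx":0,"dy":0,"dz":-5,"twist":0},{"dx":0,"dy":0,"dz":-12,"twist":0},{"dx":-3,"dy":30,"dz":-14,"twist":0},{"dx":-3,"dy":30,"dz":-14,"twist":0},{"dx":-3,"dy":30,"dz":-14,"twist":0},{"dx":-3,"dy":30,"dz":-14,"twist":0},{"dx":-3,"dy":30,"dz":-14,"twist":0}]' 100 60; python3 -m pendant '[{"dx":0,"dy":0,"dz":0,"twist":0},{"dx":0,"dy":0,"dz":0,"twist":0}]'
python3 - <<'E'
from h import *
for n in('scene','top'):
    w=cloud(cam(n,n+'9'))
    for r in((.08,.115),(.036,.063)):
        print(n,r); [print('  ',*o) for o in clusters(w,*r)]
E
```

```text
time: 40.38
eef_pos: [0.5366, -0.2413, 0.205]
tcp_rot: [1.0, -0.002, 0.0, -0.0]
contact_force: [-0.1, -0.4, 0.1]
opening: 0.999
finger_force: 0.0
time: 40.62
eef_pos: [0.5369, -0.2386, 0.2045]
tcp_rot: [1.0, -0.002, -0.0, -0.001]
contact_force: [-0.0, -0.1, -0.5]
opening: 1.001
finger_force: 0.0
scene (0.08, 0.115)
   [408. 218.] 277 [0.4805 0.0627 0.0911] circ 0.4773 0.0598 0.0208
   [378. 239.] 318 [0.5712 0.0634 0.0911] circ 0.5678 0.0613 0.0203
   [345. 262.] 369 [0.6606 0.0635 0.0911] circ 0.6579 0.0604 0.0201
scene (0.036, 0.063)
   [323. 167.] 285 [ 0.4272 -0.2363  0.0492] circ 0.4273 -0.2369 0.0331
   [406. 236.] 83 [0.4832 0.0645 0.0464] circ 0.4784 0.0614 0.0109
   [377. 257.] 496 [0.5799 0.0711 0.0545] circ 0.5682 0.0603 0.0323
   [345. 281.] 566 [0.6678 0.0717 0.0548] circ 0.6575 0.0608 0.032
   [318. 289.] 40 [0.7059 0.0433 0.0398] circ 0.7052 0.0424 0.008
   [332. 300.] 39 [0.7059 0.0788 0.0395] circ 0.7082 0.0812 0.0036
top (0.08, 0.115)
   [246. 161.] 289 [0.6563 0.0606 0.0907] circ 0.6572 0.0613 0.0194
   [247. 204.] 297 [0.567  0.0606 0.0908] circ 0.5677 0.0613 0.0195
   [248. 250.] 309 [0.4761 0.0598 0.0911] circ 0.4764 0.0606 0.0192
top (0.036, 0.063)
   [257. 146.] 22 [0.7052 0.043  0.0385] circ 0.7036 0.0424 0.0056
   [241. 146.] 25 [0.7051 0.079  0.0384] circ 0.7055 0.079 0.007
   [250. 169.] 361 [0.648  0.0582 0.0579] circ 0.6572 0.0616 0.0316
   [250. 209.] 376 [0.5628 0.059  0.0588] circ 0.5674 0.0618 0.0312
```

View pics/scene9.png

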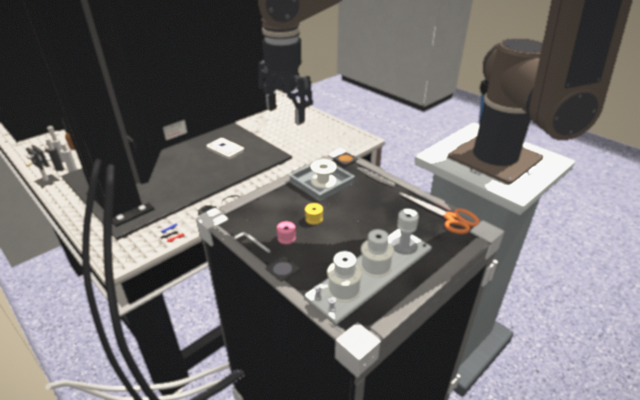

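All three caps sit level at 0.091, both full spools are down on spindles 2 and 3, the spent spool is in the tray at (323,172), and the bystanders haven't moved.

```bash
python3 -c "from plant import ctrl; print(ctrl.sign_off())"
```

```text
the job is handed in; nothing more can be done
None
```

The job is handed in, with no verdict returned: the last camera check showed both full spools seated on spindles 2 and 3, all three caps at the fully-home height, and the spent spool in the tray.

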